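# Press the lid on a cup and hold the sprung drawer out

## Robot

A 6-joint arm with a two-finger parallel gripper is mounted at the origin on a cart in front of the work surface, level with it; the furniture and walls round the work are solid. World frame = base frame: x ahead of the robot, y to its left, z up, the work surface at z = 0. Lengths are in mm, angles in rad, forces in N, time in s.
With the tool pointing down it reaches from about 350 to 975 mm from the base axis. Payload 7.1 kg.
Tool frame: the origin (TCP) lies between the finger pads; the fingertips stand 8 mm ahead of it and the grasp point (between the pads) lies 11 mm behind it; x points along the fingers, y is the direction in which the jaws open and shut, and the axes are right-handed (so a half turn about x gives the same grasp; the last joint's range is limited). The gripper opens to 88 mm and grips with 3 to 60 N. Pads are 20 mm wide; open, the fingers measure 115 mm over their backs; the gripper's body (75 mm by 178 mm) begins 61 mm behind the grasp point.
Start: joints at [-1.126, 0.423, 1.63, -0, 1.089, -0.019], TCP at [279.608, -558.949, 230.675] pointing down, gripper open.
Joint ranges: [-3, 3], [-0.9, 2.11], [0.09, 2.58], [-1.31, 4.45], [0.11, 2.69], [-2.54, 2.54]. Speed limits (rad/s): [2.39, 2.39, 3.01, 3.14, 3.14, 3.14].

## Interface

Orientations are given as a rotation vector (axis times angle).
In Python, from workcell import ctrl gives the robot as it stands.
- The arm moves only by the tool apply_moves, never from a script. Its argument "increments" is a list of rows, each an object with "gripper": the opening in per cent of the stroke, from 0 (shut) to 100 (fully open); "delta_pos": the shift along the tool's x, y, z in cm, a list of three; "dr": the turn, a rotation vector about the tool's x, y, z in rad, a list of three. In form: [{"gripper": gripper, "delta_pos": [dx, dy, dz], "dr": [ax, ay, az]}, ...]. A call has exactly 5 rows; each row shifts and turns the commanded pose from where the row before left it, along the tool's axes as they then stand; what a row does not reach is not made up. A row lasts 1/12 s, in which the tool goes at most 41.7 mm and 7.16 degrees, less where a joint would pass 70% of its speed; a pose out of reach is approached as far as the arm can. A call with a gripper value outside its range is refused whole. The fingers move at their own pace and stop on an object; the grip force is fixed at half the most. Time passes only in rows, so rows that do not move let the fingers close, or fill a call up. It gives the time, the measured TCP pose, the force and the opening at its end, in the units of the state.
- ctrl.get_obs(): the state, without advancing time (a new reading comes with each control period).
- ctrl.get_image(name): name is "scene" or "top" or "wrist"; returns a dict with "img" (384x512x3 uint8, red, green, blue), "range_z" (384x512 float32, mm along the optical axis (not along the pixel's ray), 0 where there is no reading), "mtx" (3x3 intrinsics, pixels), "k1" (the pictures are not rectified: a ray, as slopes to the right and down, at radius r is drawn at 1 + k1 r^2 times it, then the intrinsics apply), "rvec" (rotation vector, rad) and "tvec" (3), from world to camera coordinates, as OpenCV has them. Camera axes: x right, y down, z forward; pixel columns grow to the right and rows downward; lengths in mm; the calibration is good to about 2 mm. A picture is of the moment at which its call begins.
- ctrl.close_job(): hands the job in, once; it reports no verdict.
The state is a dict: "t": time; "qpos": joint angles; "qvel": joint speeds; "joint_torque": joint torques, N m; "ee_pos": TCP position; "orientation": TCP orientation; "ft_force": force on the tool from outside, world axes, zero at the start; "moment": the same for the moment, N m; "width": finger opening in mm.
Only numpy, scipy, OpenCV 4.12 (cv2) and the standard library are available. Lean on these libraries where they do the work, as an engineer would, in place of code of your own. Each camera call takes 0.05 s, during which the arm holds its last target. There are 200 camera calls.

## Task

The cup in the drawer of the lidding press has its lid laid on loosely: pull the press lever all the way down so that the plate pushes the lid fully home, then ease the lever slowly back up, keeping hold of it so that it does not fly up. Then pull the sprung cup drawer out until its front is level with the line across the runners, and hold it there for me to lift the cup out: finish while still holding the drawer out at the line. Keep the cup upright in its seat and leave the other things on the counter alone.

Things in the scene. Friction and masses are not known exactly. Their poses are not given: they have to be found in the camera images.
- press: bench lidding press, fixed. Origin on the counter in its middle plane; +x to its back, -x to its front where the drawer comes out, z up. Base x -215..90 mm, 176 mm wide, 18 mm high; runners at y +-67, 17 mm wide, tops at z 38; column x 35..85 at the back; head x -60..85, 78 wide, z 191..269, with a rod out of its top to z 312; ram plate 74 mm wide, face at z 155 (lever up). Turned up to 0.3 rad
- press_lever (a joint): lever angle, rad: 0 up (30 degrees above level, at rest), 0.96 down at its stop (25 degrees below level). Geared to the ram, 30 mm per rad. A spring drives it up, with about 3 N at the knob at the top and 8 N at the bottom, plus 2 N while the lid is pushed; let go from low down, it flies up. The ram meets the loose lid near 0.62 rad; the lid is home near 0.92
- lever_knob (a point): centre of the lever's ball knob, 37 mm in diameter, at the end of a straight 13 mm rod from the hub at the hinge; on the press's right side, pointing to the front, about 320 mm above the counter when up and 163 mm when down. Its y axis is along the hinge axis
- lever_hinge (a point): point on the lever's hinge axis (along the press's y) in the knob's plane, 170 mm from the knob's centre; fixed, with the press's axes. The knob swings about it in the upright plane through both points
- drawer: sprung steel cup drawer that slides between the runners towards the press's front (-x). Origin under its floor (6 mm thick), below the middle of the cup's seat, a collar 76 mm wide and 14 mm high; axes as the press. It comes out 115 mm at most; the line is at 90 mm. Its spring pulls it in with 4.5 N when shut, about 9 N at the line: let go, it goes home
- drawer_handle (a point): middle of the drawer's handle: a level round bar 14 mm thick, 90 mm long between its two legs, along the press's y axis, in front of the drawer's front plate, 80 mm above the counter; 40 mm is free before, behind and below it. Axes as the press
- drawer_edge (a point): middle of the drawer's front face at the height of the runners' tops; moves with the drawer. Axes as the press
- unload_line (a point): middle of the line: dark, 3 mm wide, scribed across both runner tops and the base between, at the height of the runner tops; fixed, axes as the press. The drawer is at the line when drawer_edge has x = 0 in this frame; it starts at x = +90 mm
- cup_foot (a point): centre of the foot of the plain white paper cup that stands in the drawer's seat, 32 mm above the counter; the cup is 82 mm wide at the rim and 92 mm tall; z is the cup's axis
- lid (a joint): how far the cup's white lid (85 mm wide, 16 mm tall) is pushed down over the rim, m: 0 to 0.002 lying loosely, 0.008 fully home. It needs a push of about 12 N and stays where pushed. Its top is about 136 mm above the counter when loose, 128 mm when home
- spare_cup: plain brown paper cup, 82 mm wide at the rim, 92 mm tall, standing left of the press; origin at the centre of its foot. A bystander
- spare_lid: spare black cup lid, 85 mm wide, 16 mm tall, lying on the counter left of the press; origin at the centre of its underside. A bystander
- muffin: muffin, 85 mm wide, 73 mm tall, at the left; origin at the centre of its foot. A bystander
- jam_jar: small jar with a screw cap, 65 mm wide, 97 mm tall, right of the press; origin at the centre of its foot. A bystander
- espresso_cup: small cup with a handle, 60x87x56 mm, right of the press near the counter's edge; origin at the middle of its foot. A bystander
- bell: counter bell, 80 mm wide, 58 mm tall, far right; origin at the centre of its foot. A bystander
There are look-alikes about, which are no part of the job. Leave any pink or turquoise look-alike of the part that bears cup_foot alone.

How it is judged:
By the outcome, as a careful person would: the job done as asked, in the order asked, and still so for the second after the job is handed in, while the arm keeps its last pose, push and grip.
It also fails if it takes over 51 s, if anything falls off the work surface, if the arm or the gripper's body presses on something with over 40 N, if the wrist force passes 120 N, or if a joint passes its speed limit or range.

## Working session

There is one attempt and no reset: what is moved stays moved. The work goes in short steps, Python scripts to look and compute and a tool call to move; the robot and the scene stay as the last step left them, time stands still between calls to the robot, and variables do not carry over. Pictures are saved under pics/ and viewed, about 8 in all and at most 12, crops included, and the job is handed in when it is done.

Besides the shell and the picture viewer there is one more tool, called after "Emit:" as name(argument=value, ...) on one line, values as JSON. apply_moves: Moves the arm, as the interface text tells. Its arguments: {"type":"object","properties":{"increments":{"type":"array","items":{"type":"object","properties":{"gripper":{"type":"number"},"delta_pos":{"type":"array","items":{"type":"number"}},"dr":{"type":"array","items":{"type":"number"}}}}}},"required":["increments"]}

```bash
mkdir -p pics; ls
cat > h.py <<'E'
import numpy as np, cv2
from scipy.spatial.transform import Rotation as R
from workcell import ctrl
def grab(n,save=None):
    d=ctrl.get_image(n)
    np.savez(f'pics/{save}.npz',**{k:np.array(v) for k,v in d.items()})
    cv2.imwrite(f'pics/{save}.png',d['img'][:,:,::-1]); return d
def load(s): return dict(np.load(f'pics/{s}.npz'))
def pt(d,u,v,z=None):
    """world point from pixel (range z or depth)"""
    K=d['mtx'];k1=float(d['k1']);xd=(u-K[0,2])/K[0,0];yd=(v-K[1,2])/K[1,1]
    s=np.array(cv2.undistortPoints(np.array([[[u,v]]],float),K,np.array([k1,0,0,0.]))).ravel()
    r=d['range_z'][int(round(v)),int(round(u))] if z is None else z
    Rm=cv2.Rodrigues(d['rvec'])[0];t=np.ravel(d['tvec'])
    return Rm.T@(np.array([s[0]*r,s[1]*r,r])-t)
def proj(d,P):
    return cv2.projectPoints(np.array(P,float).reshape(-1,1,3),d['rvec'],d['tvec'],d['mtx'],np.array([float(d['k1']),0,0,0.]))[0].reshape(-1,2)
E
python3 - <<'E'
from h import *
a=grab('scene','s0');b=grab('top','t0')
m=np.vstack([a['img'],b['img']])[:,:,::-1]
cv2.imwrite('pics/m0.png',cv2.resize(np.hstack([a['img'],b['img']])[:,:,::-1],(800,300)))
print(ctrl.get_obs())
E
```

```text
pics
{'t': 0.1, 'qpos': array([-1.12599219e+00,  4.23770794e-01,  1.63055714e+00,  1.23247906e-06,
        1.08860519e+00, -1.90408005e-02]), 'qvel': array([ 0.00134123, -0.00242155, -0.00043825,  0.00060942, -0.00200449,
        0.00039991]), 'joint_torque': array([-9.40125051e-05, -5.45611238e+01, -2.74323821e+01,  6.45422889e-02,
        1.88067835e-02, -6.26766837e-05]), 'ee_pos': array([ 279.41962574, -558.54270603,  229.9976202 ]), 'orientation': array([ 1.96359723,  0.46513577, -1.96416657]), 'ft_force': array([ 0.09557907,  0.21434851, -0.73865321]), 'moment': array([ 0.00751487, -0.01286386,  0.0439467 ]), 'width': 88.13576078129128}
```

View pics/s0.png

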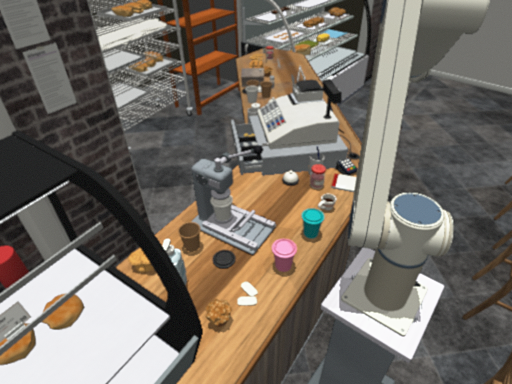

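View pics/t0.png

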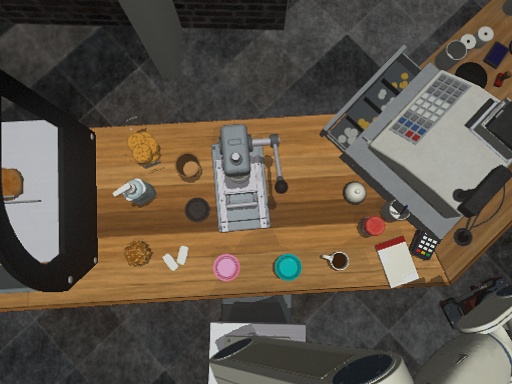

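The top picture shows the press at about (242,180), with its front pointing down at the robot. The lever knob is at (281,186), on the right. Next I'll look at an enlarged crop.

Run:
```python
from h import *
d=load('t0'); c=d['img'][115:245,195:305,::-1]
cv2.imwrite('pics/c0.png',cv2.resize(c,None,fx=4.6,fy=4.6,interpolation=cv2.INTER_CUBIC))
for n,u,v in [('knob',281,186),('rod',279,165),('hubend',275,142),('rodtop',236,155),('runnerL',218,225),('runnerR',267,222),('hnd',243,225),('pink',226,267),('teal',288,266),('jar?',375,226),('counter',320,220)]:
    print(n,pt(d,u,v).round(0))
```

```text
knob [570. -48. 340.]
rod [636. -45. 285.]
hubend [707. -34. 258.]
rodtop [656.  75. 310.]
runnerL [473. 144.  12.]
runnerR [487. -22.  20.]
hnd [475.  59.  10.]
pink [339. 107.  99.]
teal [347. -88. 100.]
jar? [ 479. -364.   94.]
counter [ 499. -203.    0.]
```

View pics/c0.png

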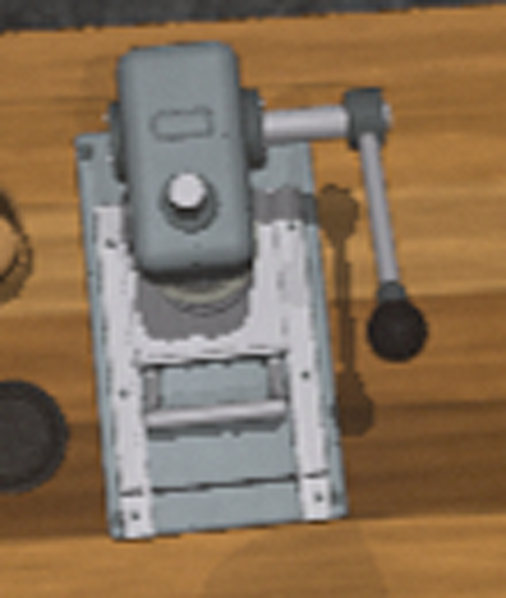

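```bash
cat >> h.py <<'E'
def ptz(d,u,v,h):
    c=pt(d,u,v,0.0);p=pt(d,u,v,1000.);r=p-c
    return c+r*(h-c[2])/r[2]
E
python3 - <<'E'
from h import *
d=load('t0')
f=lambda x,y:(195+x/4.6-.4,115+y/4.6-.4)
P={n:ptz(d,*f(x,y),h) for n,x,y,h in [('fl',113,538,18),('fr',345,515,18),('bl',77,135,18),('lineL',120,495,38),('lineR',327,473,38),('hL',148,415,87),('hR',283,407,87),('knob',397,330,320),('hub',367,118,235),('rodtop',187,192,312),('head_fl',133,275,269),('head_fr',247,268,269)]}
for n,p in P.items(): print(n,p.round(1), pt(d,*f(*{'knob':(397,330)}.get(n,(0,0)))).round(1) if n=='knob' else '')
for a,b in [('fl','fr'),('lineL','lineR'),('hL','hR'),('head_fl','head_fr')]:
    e=P[a]-P[b]; print(a,b,np.hypot(*e[:2]).round(1),np.arctan2(-e[0],e[1]).round(3))
e=P['bl']-P['fl'];print(np.hypot(*e[:2]),np.arctan2(e[1],e[0]))
# depth based knob sphere points
ys,xs=np.mgrid[170:200,265:300]
pts=np.array([pt(d,u,v) for u,v in zip(xs.ravel(),ys.ravel())]);k=pts[pts[:,2]>295]
print(len(k),k.min(0).round(),k.max(0).round(),k.mean(0).round())
ys,xs=np.mgrid[185:225,220:265]
pts=np.array([pt(d,u,v) for u,v in zip(xs.ravel(),ys.ravel())]);k=pts[(pts[:,2]>70)&(pts[:,2]<95)&(pts[:,0]<560)]
print(len(k),k.min(0).round(),k.max(0).round(),k.mean(0).round())
E
```

```text
fl [451.  138.5  18. ] 
fr [471.7 -30.9  18. ] 
bl [750.5 174.7  18. ] 
lineL [481.8 132.7  38. ] 
lineR [501.1 -16.7  38. ] 
hL [536.4 110.9  87. ] 
hR [544.2  16.3  87. ] 
knob [571.2 -49.2 320. ] [568.7 -48.1 340. ]
hub [717.3 -32.8 235. ] 
rodtop [652.1  76.5 312. ] 
head_fl [608.  110.4 269. ] 
head_fr [613.9  40.5 269. ] 
fl fr 170.6 0.121
lineL lineR 150.6 0.129
hL hR 94.9 0.082
head_fl head_fr 70.1 0.084
301.634466596093 0.12060519761581648
208 [427. -66. 297.] [ 619.   18. 1474.] [576. -45. 348.]
135 [527.  13.  71.] [552. 115.  94.] [539.  65.  85.]
```

```bash
cat >> h.py <<'E'
YAW=.121
ex=np.array([np.cos(YAW),np.sin(YAW),0]);ey=np.array([-np.sin(YAW),np.cos(YAW),0]);ez=np.array([0,0,1.])
KNOB=np.array([570.5,-49,320.]);HINGE=KNOB+147.2*ex-85*ez
HANDLE=np.array([539.8,64,80.])
def knob(a): # a lever angle
    t=np.pi/6-a; return HINGE+170*(-ex*np.cos(t)+ez*np.sin(t))
def ori(tilt,jaw): # tool x down leaning forward by tilt
    x=-ez*np.cos(tilt)+ex*np.sin(tilt)
    y=jaw-x*(jaw@x);y/=np.linalg.norm(y)
    return np.column_stack([x,y,np.cross(x,y)])
def plan(Rt,grasp,n,back=0,o=None):
    """n equal rows to bring grasp point (offset back mm along tool) to grasp"""
    o=o or ctrl.get_obs();R0=R.from_rotvec(o['orientation']);p=np.array(o['ee_pos'])
    tgt=np.array(grasp)+Rt[:,0]*(11-back)
    rv=(R0.inv()*R.from_matrix(Rt)).as_rotvec()
    print('t',round(o['t'],2),'p',p.round(1),'tgt',tgt.round(1),'F',np.round(o['ft_force'],1),'w',round(o['width'],1),'q',np.round(o['qpos'],2))
    print('tot tool d cm',(R0.inv().apply(tgt-p)/10).round(2),'rot',rv.round(3))
    Rc=R0
    for i in range(n):
        dp=Rc.inv().apply((tgt-p)/n)/10
        if i in(0,n-1) or n<=15: print(dp.round(2),(rv/n).round(3))
        Rc=Rc*R.from_rotvec(rv/n)
E
python3 - <<'E'
from h import *
o=ctrl.get_obs();print(R.from_rotvec(o['orientation']).as_matrix().round(2))
for s in (1,-1): plan(ori(.2,s*ey),KNOB,15,back=55)
print((HINGE).round(),[knob(a).round() for a in(.5,.96)])
E
```

```text
[[-0.    0.45 -0.89]
 [ 0.   -0.89 -0.45]
 [-1.   -0.   -0.  ]]
t 0.1 p [ 279.4 -558.5  230. ] tgt [561.8 -50.1 363.1] F [ 0.1  0.2 -0.7] w 88.1 q [-1.13  0.42  1.63  0.    1.09 -0.02]
tot tool d cm [-13.27 -32.86 -48.01] rot [-2.786 -0.05   0.28 ]
[-0.88 -2.19 -3.2 ] [-0.186 -0.003  0.019]
[-0.93 -1.55 -3.55] [-0.186 -0.003  0.019]
[-0.97 -0.85 -3.76] [-0.186 -0.003  0.019]
[-0.99 -0.12 -3.85] [-0.186 -0.003  0.019]
[-1.    0.61 -3.8 ] [-0.186 -0.003  0.019]
[-0.99  1.32 -3.62] [-0.186 -0.003  0.019]
[-0.97  1.99 -3.31] [-0.186 -0.003  0.019]
[-0.94  2.58 -2.88] [-0.186 -0.003  0.019]
[-0.89  3.08 -2.35] [-0.186 -0.003  0.019]
[-0.84  3.48 -1.73] [-0.186 -0.003  0.019]
[-0.78  3.76 -1.06] [-0.186 -0.003  0.019]
[-0.71  3.9  -0.34] [-0.186 -0.003  0.019]
[-0.63  3.91  0.39] [-0.186 -0.003  0.019]
[-0.56  3.78  1.11] [-0.186 -0.003  0.019]
[-0.49  3.52  1.79] [-0.186 -0.003  0.019]
t 0.1 p [ 279.4 -558.5  230. ] tgt [561.8 -50.1 363.1] F [ 0.1  0.2 -0.7] w 88.1 q [-1.13  0.42  1.63  0.    1.09 -0.02]
tot tool d cm [-13.27 -32.86 -48.01] rot [0.342 0.198 0.036]
[-0.88 -2.19 -3.2 ] [0.023 0.013 0.002]
[-0.85 -2.26 -3.16] [0.023 0.013 0.002]
[-0.81 -2.33 -3.12] [0.023 0.013 0.002]
[-0.78 -2.4  -3.08] [0.023 0.013 0.002]
[-0.74 -2.47 -3.03] [0.023 0.013 0.002]
[-0.71 -2.53 -2.98] [0.023 0.013 0.002]
[-0.67 -2.6  -2.93] [0.023 0.013 0.002]
[-0.64 -2.66 -2.88] [0.023 0.013 0.002]
[-0.61 -2.73 -2.83] [0.023 0.013 0.002]
[-0.58 -2.79 -2.78] [0.023 0.013 0.002]
[-0.55 -2.85 -2.72] [0.023 0.013 0.002]
[-0.52 -2.91 -2.66] [0.023 0.013 0.002]
[-0.49 -2.97 -2.6 ] [0.023 0.013 0.002]
[-0.47 -3.03 -2.54] [0.023 0.013 0.002]
[-0.44 -3.08 -2.47] [0.023 0.013 0.002]
[717. -31. 235.] [array([548., -52., 239.]), array([564., -50., 163.])]
```

Emit:
apply_moves(increments=[{"gripper": 100,"delta_pos": [-1.2,-2.2,-3.1],"dr": [0.023,0.013,0.002]},{"gripper": 100,"delta_pos": [-1.2,-2.3,-3.1],"dr": [0.023,0.013,0.002]},{"gripper": 100,"delta_pos": [-1.2,-2.3,-3.1],"dr": [0.023,0.013,0.002]},{"gripper": 100,"delta_pos": [-1.1,-2.4,-3.0],"dr": [0.023,0.013,0.002]},{"gripper": 100,"delta_pos": [-1.1,-2.5,-3.0],"dr": [0.023,0.013,0.002]}])

```text
t: 0.52
ee_pos: [370.8, -388.6, 292.3]
orientation: [2.102, 0.363, -1.966]
ft_force: [0.9, -0.7, -0.1]
width: 87.6
```

Emit:
apply_moves(increments=[{"gripper": 100,"delta_pos": [-1.0,-2.5,-3.0],"dr": [0.023,0.013,0.002]},{"gripper": 100,"delta_pos": [-1.0,-2.6,-2.9],"dr": [0.023,0.013,0.002]},{"gripper": 100,"delta_pos": [-1.0,-2.6,-2.9],"dr": [0.023,0.013,0.002]},{"gripper": 100,"delta_pos": [-0.9,-2.7,-2.8],"dr": [0.023,0.013,0.002]},{"gripper": 100,"delta_pos": [-0.9,-2.8,-2.8],"dr": [0.023,0.013,0.002]}])

```text
t: 0.93
ee_pos: [464.2, -220.6, 352.7]
orientation: [2.238, 0.256, -1.96]
ft_force: [0.5, -0.7, 0.3]
width: 88.1
```

Run:
```python
from h import *
plan(ori(.2,-ey),KNOB,5,back=55)
```

```text
t 0.93 p [ 464.2 -220.6  352.7] tgt [561.8 -50.1 363.1] F [ 0.5 -0.7  0.3] w 88.1 q [-0.52  0.08  1.8   0.09  1.16  0.79]
tot tool d cm [  0.66 -14.35 -13.45] rot [0.11  0.068 0.014]
[ 0.13 -2.87 -2.69] [0.022 0.014 0.003]
[ 0.16 -2.93 -2.62] [0.022 0.014 0.003]
[ 0.19 -2.99 -2.56] [0.022 0.014 0.003]
[ 0.21 -3.04 -2.49] [0.022 0.014 0.003]
[ 0.24 -3.1  -2.42] [0.022 0.014 0.003]
```

Emit:
apply_moves(increments=[{"gripper": 100,"delta_pos": [-0.9,-2.9,-2.7],"dr": [0.022,0.014,0.003]},{"gripper": 100,"delta_pos": [-0.5,-2.9,-2.6],"dr": [0.022,0.014,0.003]},{"gripper": 100,"delta_pos": [0,-3.0,-2.6],"dr": [0.022,0.014,0.003]},{"gripper": 100,"delta_pos": [0.2,-3.0,-2.5],"dr": [0.022,0.014,0.003]},{"gripper": 100,"delta_pos": [0.2,-3.1,-2.4],"dr": [0.022,0.014,0.003]}])

```text
t: 1.35
ee_pos: [559.4, -50.6, 382.1]
orientation: [2.372, 0.143, -1.934]
ft_force: [0.6, -0.3, 0.0]
width: 88.0
```

Run:
```python
from h import *
d=grab('wrist','w1');t=grab('top','t1')
cv2.imwrite('pics/v1.png',np.hstack([d['img'],cv2.resize(t['img'][115:245,205:305],(295,384))])[:,:,::-1])
plan(ori(.2,-ey),KNOB,5)
print('knob in wrist px',proj(d,[KNOB,HINGE,HANDLE]).round())
```

```text
t 1.45 p [560.5 -48.1 382. ] tgt [572.7 -48.7 309.2] F [-0.4 -0.4 -0.1] w 87.7 q [-0.13  0.09  1.73  0.06  1.12  1.29]
tot tool d cm [7.37 0.21 0.29] rot [ 0.006 -0.003  0.001]
[1.47 0.04 0.06] [ 0.001 -0.001  0.   ]
[1.47 0.04 0.06] [ 0.001 -0.001  0.   ]
[1.47 0.04 0.06] [ 0.001 -0.001  0.   ]
[1.47 0.04 0.05] [ 0.001 -0.001  0.   ]
[1.47 0.04 0.05] [ 0.001 -0.001  0.   ]
knob in wrist px [[258. 209.]
 [258.  63.]
 [187. 202.]]
```

View pics/v1.png

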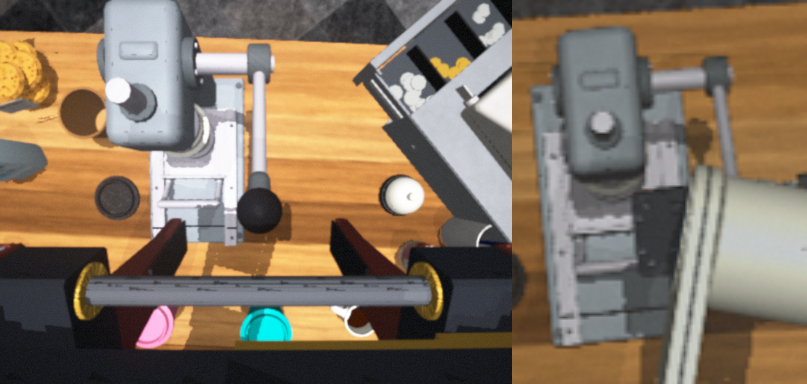

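The wrist view shows the knob at (260,210), between the fingers. I predicted (258,209), so the estimate holds. I'll descend and close.

Emit:
apply_moves(increments=[{"gripper": 100,"delta_pos": [1.5,0.04,0.06],"dr": [0,0,0]},{"gripper": 100,"delta_pos": [1.5,0.04,0.06],"dr": [0,0,0]},{"gripper": 100,"delta_pos": [1.5,0.04,0.06],"dr": [0,0,0]},{"gripper": 100,"delta_pos": [1.5,0.04,0.05],"dr": [0,0,0]},{"gripper": 100,"delta_pos": [1.4,0.04,0.05],"dr": [0,0,0]}])

```text
t: 1.87
ee_pos: [570.5, -53.7, 307.5]
orientation: [2.369, 0.143, -1.936]
ft_force: [0.5, 0.2, -0.3]
width: 87.6
```

Emit:
apply_moves(increments=[{"gripper": 20,"delta_pos": [0,0,0],"dr": [0,0,0]},{"gripper": 20,"delta_pos": [0,0,0],"dr": [0,0,0]},{"gripper": 20,"delta_pos": [0,0,0],"dr": [0,0,0]},{"gripper": 20,"delta_pos": [0,0,0],"dr": [0,0,0]},{"gripper": 20,"delta_pos": [0,0,0],"dr": [0,0,0]}])

```text
t: 2.28
ee_pos: [571.5, -53.3, 309.8]
orientation: [2.372, 0.143, -1.933]
ft_force: [0.4, 0.3, -0.5]
width: 58.2
```

Emit:
apply_moves(increments=[{"gripper": 20,"delta_pos": [0,0,0],"dr": [0,0,0]},{"gripper": 20,"delta_pos": [0,0,0],"dr": [0,0,0]},{"gripper": 20,"delta_pos": [0,0,0],"dr": [0,0,0]},{"gripper": 20,"delta_pos": [0,0,0],"dr": [0,0,0]},{"gripper": 20,"delta_pos": [0,0,0],"dr": [0,0,0]}])

```text
t: 2.7
ee_pos: [570.8, -50.2, 309.1]
orientation: [2.373, 0.149, -1.938]
ft_force: [-2.0, 14.7, 4.1]
width: 35.6
```

Run:
```python
from h import *
plan(ori(.2,-ey),KNOB,1)
# arc waypoints in tool frame from angle 0, cm per step
Rt=ori(.2,-ey)
L=np.concatenate([np.linspace(0,.95,21)])
for i,(a,b) in enumerate(zip(L,L[1:])): print(round(b,3),(Rt.T@(knob(b)-knob(a))/10).round(2))
```

```text
t 2.7 p [570.8 -50.2 309.1] tgt [572.7 -48.7 309.2] F [-2.  14.7  4.1] w 35.6 q [-0.14  0.18  1.8   0.07  0.97  1.28]
tot tool d cm [ 0.02 -0.12 -0.2 ] rot [ 0.001 -0.002  0.004]
[ 0.02 -0.12 -0.2 ] [ 0.001 -0.002  0.004]
0.048 [0.62 0.   0.52]
0.095 [ 0.64 -0.    0.49]
0.143 [0.66 0.   0.46]
0.19 [ 0.69 -0.    0.43]
0.238 [ 0.7  -0.    0.39]
0.285 [0.72 0.   0.36]
0.332 [0.74 0.   0.33]
0.38 [ 0.75 -0.    0.29]
0.428 [0.77 0.   0.25]
0.475 [ 0.78 -0.    0.22]
0.522 [0.79 0.   0.18]
0.57 [ 0.79 -0.    0.14]
0.618 [0.8 0.  0.1]
0.665 [ 0.8  -0.    0.07]
0.712 [ 0.81 -0.    0.03]
0.76 [ 0.81  0.   -0.01]
0.808 [ 0.81  0.   -0.05]
0.855 [ 0.8  -0.   -0.09]
0.902 [ 0.8  -0.   -0.12]
0.95 [ 0.79 -0.   -0.16]
```

Emit:
apply_moves(increments=[{"gripper": 20,"delta_pos": [0.3,-0.3,0.2],"dr": [0,0,0]},{"gripper": 20,"delta_pos": [0.6,0,0.5],"dr": [0,0,0]},{"gripper": 20,"delta_pos": [0.65,0,0.5],"dr": [0,0,0]},{"gripper": 20,"delta_pos": [0.7,0,0.45],"dr": [0,0,0]},{"gripper": 20,"delta_pos": [0.7,0,0.45],"dr": [0,0,0]}])

```text
t: 3.12
ee_pos: [556.8, -51.7, 276.8]
orientation: [2.373, 0.144, -1.932]
ft_force: [-1.1, 1.6, 5.9]
width: 35.6
```

```bash
cat >> h.py <<'E'
def lever(end=None,n=5):
    o=ctrl.get_obs();Rm=R.from_rotvec(o['orientation']).as_matrix();g=o['ee_pos']-11*Rm[:,0]-HINGE
    x,y,z=g@ex,g@ey,g@ez;a=np.pi/6-np.arctan2(z,-x)
    print('t',round(o['t'],2),'ang',a.round(3),'r',np.hypot(x,z).round(1),'y',y.round(1),'F press',[float((np.array(o['ft_force'])@e).round(1)) for e in(ex,ey,ez)],'w',round(o['width'],1))
    if end is None:return
    t=knob(end)-(HINGE+g)
    print('tot',(Rm.T@t/10).round(2))
    L=np.linspace(a,end,n+1)
    for p,q in zip(L,L[1:]): print(round(q,3),(Rm.T@(knob(q)-knob(p))/10).round(2))
E
python3 -c "
from h import *
lever(.6,10)"
```

```text
t 3.12 ang 0.212 r 171.6 y -1.0 F press [-0.9, 1.7, 5.9] w 35.6
tot [ 6.3  -0.11  1.93]
0.251 [ 0.58 -0.    0.31]
0.29 [ 0.59 -0.    0.29]
0.329 [ 0.6  -0.    0.27]
0.367 [ 0.61 -0.    0.24]
0.406 [ 0.62 -0.    0.22]
0.445 [ 0.63 -0.    0.2 ]
0.484 [ 0.64 -0.    0.17]
0.522 [ 0.64 -0.    0.15]
0.561 [ 0.65 -0.    0.12]
0.6 [ 0.65 -0.    0.1 ]
```

Knob force is as expected and the radius is right. I'll carry on down.

Emit:
apply_moves(increments=[{"gripper": 20,"delta_pos": [0.6,0,0.35],"dr": [0,0,0]},{"gripper": 20,"delta_pos": [0.6,0,0.3],"dr": [0,0,0]},{"gripper": 20,"delta_pos": [0.65,0,0.3],"dr": [0,0,0]},{"gripper": 20,"delta_pos": [0.65,0,0.25],"dr": [0,0,0]},{"gripper": 20,"delta_pos": [0.65,0,0.25],"dr": [0,0,0]}])

```text
t: 3.53
ee_pos: [549.1, -52.6, 242.9]
orientation: [2.373, 0.144, -1.932]
ft_force: [-1.2, 2.6, 8.0]
width: 35.6
```

Emit:
apply_moves(increments=[{"gripper": 20,"delta_pos": [0.65,0,0.2],"dr": [0,0,0]},{"gripper": 20,"delta_pos": [0.65,0,0.15],"dr": [0,0,0]},{"gripper": 20,"delta_pos": [0.65,0,0.15],"dr": [0,0,0]},{"gripper": 20,"delta_pos": [0.65,0,0.1],"dr": [0,0,0]},{"gripper": 20,"delta_pos": [0.65,0,0.1],"dr": [0,0,0]}])

```text
t: 3.95
ee_pos: [548.3, -52.7, 209.3]
orientation: [2.372, 0.144, -1.934]
ft_force: [-2.5, 3.1, 7.6]
width: 36.1
```

```bash
python3 -c "
from h import *
lever(.97,10)"
```

```text
t 3.95 ang 0.61 r 172.5 y -1.0 F press [-2.1, 3.4, 7.6] w 36.1
tot [ 6.1  -0.11 -0.64]
0.646 [ 0.61 -0.    0.06]
0.682 [ 0.61 -0.    0.04]
0.718 [ 0.61 -0.    0.02]
0.754 [ 0.61 -0.   -0.01]
0.79 [ 0.61 -0.   -0.03]
0.826 [ 0.61 -0.   -0.05]
0.862 [ 0.61 -0.   -0.07]
0.898 [ 0.6  -0.   -0.09]
0.934 [ 0.6  -0.   -0.12]
0.97 [ 0.6  -0.   -0.14]
```

Emit:
apply_moves(increments=[{"gripper": 20,"delta_pos": [0.6,-0.02,0.05],"dr": [0,0,0]},{"gripper": 20,"delta_pos": [0.6,-0.02,0],"dr": [0,0,0]},{"gripper": 20,"delta_pos": [0.6,-0.02,0],"dr": [0,0,0]},{"gripper": 20,"delta_pos": [0.6,-0.02,-0.05],"dr": [0,0,0]},{"gripper": 20,"delta_pos": [0.6,-0.02,-0.05],"dr": [0,0,0]}])

```text
t: 4.37
ee_pos: [553.9, -51.9, 179.7]
orientation: [2.369, 0.143, -1.935]
ft_force: [-7.6, -5.8, 8.7]
width: 35.7
```

Emit:
apply_moves(increments=[{"gripper": 20,"delta_pos": [0.6,0,-0.05],"dr": [0,0,0]},{"gripper": 20,"delta_pos": [0.6,0,-0.1],"dr": [0,0,0]},{"gripper": 20,"delta_pos": [0.6,0,-0.1],"dr": [0,0,0]},{"gripper": 20,"delta_pos": [0.6,0,-0.1],"dr": [0,0,0]},{"gripper": 20,"delta_pos": [0.4,0,-0.1],"dr": [0,0,0]}])

```text
t: 4.78
ee_pos: [563.9, -50.8, 153.1]
orientation: [2.369, 0.143, -1.935]
ft_force: [-8.6, -5.2, 11.0]
width: 35.5
```

```bash
python3 -c "
from h import *
lever(.97,3)"
```

```text
t 4.78 ang 0.951 r 171.6 y -0.9 F press [-9.2, -4.1, 11.0] w 35.5
tot [ 0.28 -0.09 -0.23]
0.957 [ 0.1  -0.   -0.02]
0.964 [ 0.1  -0.   -0.03]
0.97 [ 0.1  -0.   -0.03]
```

Emit:
apply_moves(increments=[{"gripper": 20,"delta_pos": [0.2,0,0.05],"dr": [0,0,0]},{"gripper": 20,"delta_pos": [0.2,0,0.05],"dr": [0,0,0]},{"gripper": 20,"delta_pos": [0.1,0,0],"dr": [0,0,0]},{"gripper": 20,"delta_pos": [0.1,0,0],"dr": [0,0,0]},{"gripper": 20,"delta_pos": [0,0,0],"dr": [0,0,0]}])

```text
t: 5.2
ee_pos: [565.6, -50.6, 149.3]
orientation: [2.373, 0.143, -1.931]
ft_force: [-10.8, -2.4, 24.0]
width: 35.9
```

```bash
python3 -c "
from h import *
lever(.97,3)
a=grab('scene','s2')
cv2.imwrite('pics/v2.png',cv2.resize(a['img'][140:260,170:290,::-1],None,fx=4.5,fy=4.5,interpolation=cv2.INTER_CUBIC))
"
```

```text
t 5.2 ang 0.975 r 171.6 y -1.0 F press [-11.0, -1.0, 24.0] w 35.9
tot [-0.12 -0.1  -0.14]
0.973 [-0.03  0.    0.01]
0.972 [-0.03  0.    0.01]
0.97 [-0.03  0.    0.01]
```

The force jumped to 24 N at about 0.97 rad, so the lever is at its stop. Now I'll ease it up slowly.

```bash
python3 -c "
from h import *
Rm=ori(.2,-ey);L=np.linspace(.965,0.0,9)
for p,q in zip(L,L[1:]): print(round(q,3),(Rm.T@(knob(q)-knob(p))/50).round(3))
"
```

```text
0.844 [-0.403 -0.     0.074]
0.724 [-0.409  0.     0.025]
0.603 [-0.409 -0.    -0.025]
0.482 [-0.403  0.    -0.074]
0.362 [-0.391  0.    -0.122]
0.241 [-0.374 -0.    -0.168]
0.121 [-0.351  0.    -0.212]
0.0 [-0.323  0.    -0.252]
```

View pics/v2.png

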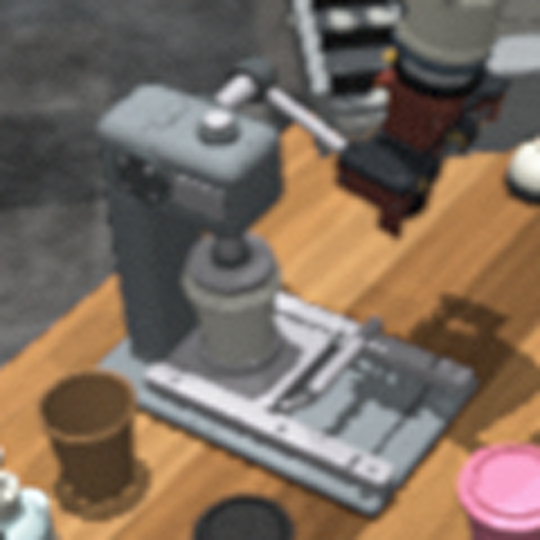

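The scene crop shows the plate pressed on the lid at (232,260), with the lever down and the knob still in the jaws at (380,170). Now easing it up.

Emit:
apply_moves(increments=[{"gripper": 20,"delta_pos": [-0.4,0,0.1],"dr": [0,0,0]},{"gripper": 20,"delta_pos": [-0.4,0,0.1],"dr": [0,0,0]},{"gripper": 20,"delta_pos": [-0.4,0,0.1],"dr": [0,0,0]},{"gripper": 20,"delta_pos": [-0.4,0,0.05],"dr": [0,0,0]},{"gripper": 20,"delta_pos": [-0.4,0,0.05],"dr": [0,0,0]}])

```text
t: 5.67
ee_pos: [558.7, -51.4, 167.5]
orientation: [2.374, 0.143, -1.929]
ft_force: [0.8, -1.0, 6.9]
width: 35.6
```

Emit:
apply_moves(increments=[{"gripper": 20,"delta_pos": [-0.4,0,0.03],"dr": [0,0,0]},{"gripper": 20,"delta_pos": [-0.4,0,0.03],"dr": [0,0,0]},{"gripper": 20,"delta_pos": [-0.4,0,0.03],"dr": [0,0,0]},{"gripper": 20,"delta_pos": [-0.4,0,0.02],"dr": [0,0,0]},{"gripper": 20,"delta_pos": [-0.4,0,0.02],"dr": [0,0,0]}])

```text
t: 6.08
ee_pos: [553.6, -52.1, 186.9]
orientation: [2.375, 0.142, -1.928]
ft_force: [2.5, -1.1, 5.6]
width: 35.6
```

Emit:
apply_moves(increments=[{"gripper": 20,"delta_pos": [-0.4,0,-0.02],"dr": [0,0,0]},{"gripper": 20,"delta_pos": [-0.4,0,-0.02],"dr": [0,0,0]},{"gripper": 20,"delta_pos": [-0.4,0,-0.02],"dr": [0,0,0]},{"gripper": 20,"delta_pos": [-0.4,0,-0.03],"dr": [0,0,0]},{"gripper": 20,"delta_pos": [-0.4,0,-0.03],"dr": [0,0,0]}])

```text
t: 6.5
ee_pos: [550.8, -52.4, 206.7]
orientation: [2.375, 0.142, -1.928]
ft_force: [3.5, -1.6, 5.6]
width: 35.7
```

Emit:
apply_moves(increments=[{"gripper": 20,"delta_pos": [-0.4,0,-0.06],"dr": [0,0,0]},{"gripper": 20,"delta_pos": [-0.4,0,-0.07],"dr": [0,0,0]},{"gripper": 20,"delta_pos": [-0.4,0,-0.07],"dr": [0,0,0]},{"gripper": 20,"delta_pos": [-0.4,0,-0.08],"dr": [0,0,0]},{"gripper": 20,"delta_pos": [-0.4,0,-0.08],"dr": [0,0,0]}])

```text
t: 6.92
ee_pos: [549.9, -52.5, 226.5]
orientation: [2.374, 0.142, -1.93]
ft_force: [6.0, -1.7, 4.6]
width: 35.9
```

```bash
python3 -c "
from h import *
lever(0,20)"
```

```text
t 6.92 ang 0.51 r 170.3 y -0.9 F press [5.8, -2.4, 4.6] w 35.9
tot [-7.63 -0.07 -3.95]
0.485 [-0.42  0.   -0.1 ]
0.459 [-0.42  0.   -0.11]
0.434 [-0.42  0.   -0.12]
0.408 [-0.41  0.   -0.13]
0.383 [-0.41  0.   -0.14]
0.357 [-0.41  0.   -0.15]
0.332 [-0.4   0.   -0.16]
0.306 [-0.4   0.   -0.17]
0.281 [-0.39  0.   -0.18]
0.255 [-0.39  0.   -0.19]
0.23 [-0.38  0.   -0.2 ]
0.204 [-0.38  0.   -0.21]
0.179 [-0.37  0.   -0.22]
0.153 [-0.37  0.   -0.23]
0.128 [-0.36  0.   -0.24]
0.102 [-0.35  0.   -0.25]
0.077 [-0.35  0.   -0.26]
0.051 [-0.34  0.   -0.27]
0.026 [-0.33  0.   -0.28]
0.0 [-0.33  0.   -0.28]
```

Emit:
apply_moves(increments=[{"gripper": 20,"delta_pos": [-0.42,0,-0.12],"dr": [0,0,0]},{"gripper": 20,"delta_pos": [-0.42,0,-0.13],"dr": [0,0,0]},{"gripper": 20,"delta_pos": [-0.42,0,-0.14],"dr": [0,0,0]},{"gripper": 20,"delta_pos": [-0.41,0,-0.15],"dr": [0,0,0]},{"gripper": 20,"delta_pos": [-0.41,0,-0.16],"dr": [0,0,0]}])

```text
t: 7.33
ee_pos: [551.8, -52.2, 247.8]
orientation: [2.372, 0.142, -1.932]
ft_force: [4.0, -3.8, 2.6]
width: 36.2
```

Emit:
apply_moves(increments=[{"gripper": 20,"delta_pos": [-0.4,0,-0.16],"dr": [0,0,0]},{"gripper": 20,"delta_pos": [-0.4,0,-0.17],"dr": [0,0,0]},{"gripper": 20,"delta_pos": [-0.4,0,-0.18],"dr": [0,0,0]},{"gripper": 20,"delta_pos": [-0.39,0,-0.19],"dr": [0,0,0]},{"gripper": 20,"delta_pos": [-0.39,0,-0.2],"dr": [0,0,0]}])

```text
t: 7.75
ee_pos: [556.6, -51.6, 268.8]
orientation: [2.372, 0.142, -1.932]
ft_force: [4.2, -3.8, 1.6]
width: 35.4
```

Emit:
apply_moves(increments=[{"gripper": 20,"delta_pos": [-0.38,0,-0.2],"dr": [0,0,0]},{"gripper": 20,"delta_pos": [-0.38,0,-0.21],"dr": [0,0,0]},{"gripper": 20,"delta_pos": [-0.37,0,-0.22],"dr": [0,0,0]},{"gripper": 20,"delta_pos": [-0.37,0,-0.23],"dr": [0,0,0]},{"gripper": 20,"delta_pos": [-0.36,0,-0.24],"dr": [0,0,0]}])

```text
t: 8.17
ee_pos: [563.8, -50.8, 289.1]
orientation: [2.372, 0.142, -1.931]
ft_force: [7.1, -3.7, -0.5]
width: 35.7
```

```bash
python3 -c "
from h import *
lever(0,5)"
```

```text
t 8.17 ang 0.13 r 169.2 y -0.9 F press [6.6, -4.5, -0.5] w 35.7
tot [-1.79 -0.08 -1.3 ]
0.104 [-0.36  0.   -0.25]
0.078 [-0.36  0.   -0.26]
0.052 [-0.35  0.   -0.27]
0.026 [-0.34  0.   -0.28]
0.0 [-0.33  0.   -0.29]
```

Emit:
apply_moves(increments=[{"gripper": 20,"delta_pos": [-0.36,0,-0.27],"dr": [0,0,0]},{"gripper": 20,"delta_pos": [-0.36,0,-0.28],"dr": [0,0,0]},{"gripper": 20,"delta_pos": [-0.35,0,-0.29],"dr": [0,0,0]},{"gripper": 20,"delta_pos": [-0.34,0,-0.3],"dr": [0,0,0]},{"gripper": 20,"delta_pos": [-0.33,0,-0.3],"dr": [0,0,0]}])

```text
t: 8.58
ee_pos: [569.7, -49.9, 302.7]
orientation: [2.359, 0.143, -1.948]
ft_force: [9.0, -12.0, -38.2]
width: 35.9
```

```bash
python3 -c "
from h import *
lever(0,1)"
```

```text
t 8.58 ang 0.042 r 169.5 y -0.8 F press [7.5, -13.0, -38.2] w 35.9
tot [-0.58 -0.07 -0.41]
0.0 [-0.55  0.   -0.46]
```

The lever has met its upper stop at −38 N. I'll relax slightly, then open.

Emit:
apply_moves(increments=[{"gripper": 20,"delta_pos": [0.2,0,0.1],"dr": [0,0,0]},{"gripper": 20,"delta_pos": [0.2,-0.1,0.1],"dr": [0,0,0]},{"gripper": 20,"delta_pos": [0,0,0],"dr": [0,0,0]},{"gripper": 20,"delta_pos": [0,0,0],"dr": [0,0,0]},{"gripper": 20,"delta_pos": [0,0,0],"dr": [0,0,0]}])

```text
t: 9.0
ee_pos: [569.7, -49.9, 302.3]
orientation: [2.363, 0.14, -1.941]
ft_force: [-2.3, -11.6, -2.9]
width: 36.0
```

```bash
python3 -c "
from h import *
lever(0,1)"
```

```text
t 9.0 ang 0.044 r 169.3 y -0.8 F press [-3.7, -11.3, -2.9] w 36.0
tot [-0.62 -0.07 -0.43]
0.0 [-0.58  0.   -0.49]
```

Emit:
apply_moves(increments=[{"gripper": 50,"delta_pos": [0,0,0],"dr": [0,0,0]},{"gripper": 100,"delta_pos": [0,0,0],"dr": [0,0,0]},{"gripper": 100,"delta_pos": [0,0,0],"dr": [0,0,0]},{"gripper": 100,"delta_pos": [0,0,0],"dr": [0,0,0]},{"gripper": 100,"delta_pos": [0,0,0],"dr": [0,0,0]}])

```text
t: 9.42
ee_pos: [571.8, -47.6, 304.0]
orientation: [2.37, 0.144, -1.935]
ft_force: [-0.7, 1.1, -0.1]
width: 65.4
```

Emit:
apply_moves(increments=[{"gripper": 100,"delta_pos": [0,0,0],"dr": [0,0,0]},{"gripper": 100,"delta_pos": [-1,0,0],"dr": [0,0,0]},{"gripper": 100,"delta_pos": [-2,0,0],"dr": [0,0,0]},{"gripper": 100,"delta_pos": [-3,0,0],"dr": [0,0,0]},{"gripper": 100,"delta_pos": [-3,0,0.5],"dr": [0,0,0]}])

```text
t: 9.83
ee_pos: [549.0, -50.5, 392.4]
orientation: [2.37, 0.144, -1.936]
ft_force: [0.2, 0.8, -0.0]
width: 87.8
```

Run:
```python
from h import *
d=grab('wrist','w3')
print(proj(d,[KNOB,HINGE]).round())
H=HANDLE-13*ey
plan(ori(.3,ex),H-60*ex,15,back=150)
P=[d['range_z'][int(v),int(u)] for u,v in proj(d,[KNOB])];print(P,pt(d,*proj(d,[KNOB])[0]).round(1))
```

```text
[[260. 195.]
 [260.  57.]]
t 9.88 p [549.7 -50.9 399.3] tgt [441.   38.9 212.8] F [ 0.3 -0.3  4.7] w 87.8 q [-0.14  0.06  1.73  0.06  1.15  1.29]
tot tool d cm [ 16.19 -10.31  13.35] rot [-1.567  0.074  0.069]
[ 1.08 -0.69  0.89] [-0.104  0.005  0.005]
[ 1.07 -0.78  0.82] [-0.104  0.005  0.005]
[ 1.06 -0.87  0.74] [-0.104  0.005  0.005]
[ 1.06 -0.95  0.65] [-0.104  0.005  0.005]
[ 1.05 -1.01  0.55] [-0.104  0.005  0.005]
[ 1.04 -1.07  0.45] [-0.104  0.005  0.005]
[ 1.04 -1.12  0.34] [-0.104  0.005  0.005]
[ 1.03 -1.15  0.22] [-0.104  0.005  0.005]
[ 1.02 -1.17  0.11] [-0.104  0.005  0.005]
[ 1.02 -1.18 -0.01] [-0.104  0.005  0.005]
[ 1.01 -1.18 -0.13] [-0.104  0.005  0.005]
[ 1.01 -1.16 -0.25] [-0.104  0.005  0.005]
[ 1.   -1.14 -0.36] [-0.104  0.005  0.005]
[ 1.   -1.1  -0.47] [-0.104  0.005  0.005]
[ 1.   -1.05 -0.58] [-0.104  0.005  0.005]
[np.float32(219.34872)] [571.8 -48.7 339.7]
```

View pics/w3.png

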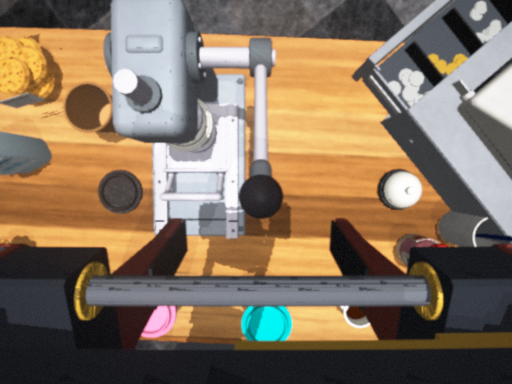

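Knob is back at the top, at (261,196), with its top at z 340. Next is the route to the handle.

Run:
```python
from h import *
H=HANDLE-13*ey
o=ctrl.get_obs()
j=ex*np.sin(.785)-ey*np.cos(.785)
R1=ori(.25,j); p1=np.array([440,-10,375.])
plan(R1,p1-R1[:,0]*11,8,o=o)
o2=dict(o);o2['ee_pos']=p1;o2['orientation']=R.from_matrix(R1).as_rotvec()
plan(ori(.3,ex),H-40*ex,7,back=150,o=o2)
```

```text
t 9.88 p [549.7 -50.9 399.3] tgt [440. -10. 375.] F [ 0.3 -0.3  4.7] w 87.8 q [-0.14  0.06  1.73  0.06  1.15  1.29]
tot tool d cm [ 0.2  -5.41 10.67] rot [-0.767  0.04   0.013]
[ 0.02 -0.68  1.33] [-0.096  0.005  0.002]
[ 0.02 -0.8   1.26] [-0.096  0.005  0.002]
[ 0.01 -0.92  1.18] [-0.096  0.005  0.002]
[ 0.   -1.03  1.09] [-0.096  0.005  0.002]
[-0.   -1.13  0.98] [-0.096  0.005  0.002]
[-0.01 -1.21  0.87] [-0.096  0.005  0.002]
[-0.02 -1.29  0.75] [-0.096  0.005  0.002]
[-0.02 -1.36  0.62] [-0.096  0.005  0.002]
t 9.88 p [440. -10. 375.] tgt [460.9  41.3 212.8] F [ 0.3 -0.3  4.7] w 87.8 q [-0.14  0.06  1.73  0.06  1.15  1.29]
tot tool d cm [16.38 -4.46 -2.36] rot [-0.801  0.02   0.047]
[ 2.34 -0.64 -0.34] [-0.114  0.003  0.007]
[ 2.34 -0.61 -0.4 ] [-0.114  0.003  0.007]
[ 2.33 -0.58 -0.46] [-0.114  0.003  0.007]
[ 2.33 -0.54 -0.52] [-0.114  0.003  0.007]
[ 2.33 -0.49 -0.57] [-0.114  0.003  0.007]
[ 2.33 -0.44 -0.62] [-0.114  0.003  0.007]
[ 2.33 -0.38 -0.66] [-0.114  0.003  0.007]
```

Emit:
apply_moves(increments=[{"gripper": 100,"delta_pos": [0,-0.7,1.3],"dr": [-0.096,0.005,0.002]},{"gripper": 100,"delta_pos": [0,-0.8,1.3],"dr": [-0.096,0.005,0.002]},{"gripper": 100,"delta_pos": [0,-0.9,1.2],"dr": [-0.096,0.005,0.002]},{"gripper": 100,"delta_pos": [0,-1.0,1.1],"dr": [-0.096,0.005,0.002]},{"gripper": 100,"delta_pos": [0,-1.1,1.0],"dr": [-0.096,0.005,0.002]}])

```text
t: 10.3
ee_pos: [479.4, -25.4, 377.6]
orientation: [2.066, 0.533, -1.63]
ft_force: [0.2, -0.3, 0.0]
width: 87.8
```

Emit:
apply_moves(increments=[{"gripper": 100,"delta_pos": [0,-1.2,0.9],"dr": [-0.096,0.005,0.002]},{"gripper": 100,"delta_pos": [0,-1.3,0.75],"dr": [-0.096,0.005,0.002]},{"gripper": 100,"delta_pos": [0,-1.4,0.6],"dr": [-0.096,0.005,0.002]},{"gripper": 100,"delta_pos": [2.3,-0.6,-0.3],"dr": [-0.114,0.003,0.007]},{"gripper": 100,"delta_pos": [2.3,-0.6,-0.4],"dr": [-0.114,0.003,0.007]}])

```text
t: 10.72
ee_pos: [444.8, 4.0, 323.5]
orientation: [1.699, 0.833, -1.282]
ft_force: [-0.6, -0.3, -0.5]
width: 87.7
```

Emit:
apply_moves(increments=[{"gripper": 70,"delta_pos": [2.3,-0.6,-0.5],"dr": [-0.114,0.003,0.007]},{"gripper": 50,"delta_pos": [2.3,-0.5,-0.5],"dr": [-0.114,0.003,0.007]},{"gripper": 50,"delta_pos": [2.3,-0.5,-0.6],"dr": [-0.114,0.003,0.007]},{"gripper": 50,"delta_pos": [2.3,-0.4,-0.6],"dr": [-0.114,0.003,0.007]},{"gripper": 50,"delta_pos": [2.3,-0.4,-0.7],"dr": [-0.114,0.003,0.007]}])

```text
t: 11.13
ee_pos: [459.1, 41.4, 207.5]
orientation: [1.258, 1.056, -0.894]
ft_force: [0.5, 1.4, -0.1]
width: 57.9
```

Run:
```python
from h import *
d=grab('wrist','w4')
H=HANDLE-13*ey
plan(ori(.3,ex),H,10)
print(proj(d,[HANDLE,HANDLE+45*ey,HANDLE-45*ey,H]).round())
```

```text
t 11.18 p [456.6  41.9 203.4] tgt [544.6  51.5  69.5] F [-2.  -0.2 -3. ] w 53.5 q [ 0.05  0.11  2.19  0.04  0.55 -0.11]
tot tool d cm [15.37  4.63  0.15] rot [ 0.009 -0.     0.009]
[1.54 0.46 0.02] [ 0.001 -0.     0.001]
[1.54 0.46 0.01] [ 0.001 -0.     0.001]
[1.54 0.46 0.01] [ 0.001 -0.     0.001]
[1.54 0.46 0.01] [ 0.001 -0.     0.001]
[1.54 0.46 0.01] [ 0.001 -0.     0.001]
[1.54 0.46 0.01] [ 0.001 -0.     0.001]
[1.54 0.46 0.01] [ 0.001 -0.     0.001]
[1.54 0.45 0.01] [ 0.001 -0.     0.001]
[1.54 0.45 0.01] [ 0.001 -0.     0.001]
[1.54 0.45 0.01] [ 0.001 -0.     0.001]
[[297. 173.]
 [299. 129.]
 [296. 212.]
 [297. 184.]]
```

View pics/w4.png

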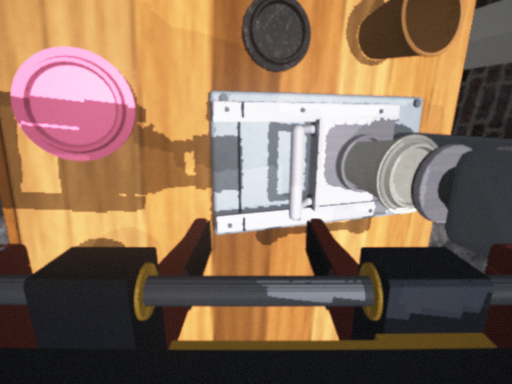

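The bar runs from (298,125) to (297,218), with its centre at (297,172). I predicted (297,173). I'll line up first, then go down along the tool.

Emit:
apply_moves(increments=[{"gripper": 42,"delta_pos": [1.2,0.9,0],"dr": [0,0,0]},{"gripper": 42,"delta_pos": [1.3,0.9,0],"dr": [0,0,0]},{"gripper": 42,"delta_pos": [1.3,0.9,0],"dr": [0,0,0]},{"gripper": 42,"delta_pos": [1.3,0.9,0],"dr": [0,0,0]},{"gripper": 42,"delta_pos": [1.3,0.9,0],"dr": [0,0,0]}])

```text
t: 11.6
ee_pos: [521.1, 48.2, 160.2]
orientation: [1.264, 1.054, -0.9]
ft_force: [-0.6, -0.2, -0.5]
width: 36.9
```

Run:
```python
from h import *
plan(ori(.3,ex),HANDLE-13*ey,6)
```

```text
t 11.6 p [521.1  48.2 160.2] tgt [544.6  51.5  69.5] F [-0.6 -0.2 -0.5] w 36.9 q [ 0.06  0.28  2.1   0.04  0.47 -0.09]
tot tool d cm [ 9.37 -0.38 -0.05] rot [-0.006  0.001  0.003]
[ 1.56 -0.06 -0.01] [-0.001  0.     0.001]
[ 1.56 -0.06 -0.01] [-0.001  0.     0.001]
[ 1.56 -0.07 -0.01] [-0.001  0.     0.001]
[ 1.56 -0.07 -0.01] [-0.001  0.     0.001]
[ 1.56 -0.07 -0.01] [-0.001  0.     0.001]
[ 1.56 -0.07 -0.01] [-0.001  0.     0.001]
```

Emit:
apply_moves(increments=[{"gripper": 42,"delta_pos": [1.6,-0.3,0],"dr": [0,0,0]},{"gripper": 42,"delta_pos": [1.8,0,0],"dr": [0,0,0]},{"gripper": 42,"delta_pos": [1.8,0,0],"dr": [0,0,0]},{"gripper": 42,"delta_pos": [1.8,0,0],"dr": [0,0,0]},{"gripper": 42,"delta_pos": [1.3,0,0],"dr": [0,0,0]}])

```text
t: 12.02
ee_pos: [541.9, 50.6, 79.1]
orientation: [1.264, 1.054, -0.901]
ft_force: [-0.1, -0.4, -0.7]
width: 36.8
```

Run:
```python
from h import *
plan(ori(.3,ex),HANDLE-13*ey,2)
```

```text
t 12.02 p [541.9  50.6  79.1] tgt [544.6  51.5  69.5] F [-0.1 -0.4 -0.7] w 36.8 q [ 0.06  0.47  2.09  0.06  0.29 -0.11]
tot tool d cm [ 1.   -0.01 -0.06] rot [-0.006  0.001  0.004]
[ 0.5  -0.01 -0.03] [-0.003  0.     0.002]
[ 0.5  -0.01 -0.03] [-0.003  0.     0.002]
```

Emit:
apply_moves(increments=[{"gripper": 42,"delta_pos": [0.5,0,0],"dr": [0,0,0]},{"gripper": 42,"delta_pos": [0,0,0],"dr": [0,0,0]},{"gripper": 5,"delta_pos": [0,0,0],"dr": [0,0,0]},{"gripper": 5,"delta_pos": [0,0,0],"dr": [0,0,0]},{"gripper": 5,"delta_pos": [0,0,0],"dr": [0,0,0]}])

```text
t: 12.43
ee_pos: [542.9, 50.8, 75.5]
orientation: [1.262, 1.054, -0.899]
ft_force: [-1.1, -0.8, 0.9]
width: 20.7
```

Emit:
apply_moves(increments=[{"gripper": 5,"delta_pos": [0,0,0],"dr": [0,0,0]},{"gripper": 5,"delta_pos": [0,0,0],"dr": [0,0,0]},{"gripper": 5,"delta_pos": [0,0,0],"dr": [0,0,0]},{"gripper": 5,"delta_pos": [0,0,0],"dr": [0,0,0]},{"gripper": 5,"delta_pos": [0,0,0],"dr": [0,0,0]}])

```text
t: 12.85
ee_pos: [541.4, 50.7, 74.8]
orientation: [1.261, 1.056, -0.901]
ft_force: [-6.4, -1.1, 7.0]
width: 13.3
```

Run:
```python
from h import *
plan(ori(.3,ex),HANDLE-13*ey,2)
plan(ori(.3,ex),HANDLE-13*ey-90*ex,30)
```

```text
t 12.85 p [541.4  50.7  74.8] tgt [544.6  51.5  69.5] F [-6.4 -1.1  7. ] w 13.3 q [ 0.06  0.48  2.09  0.06  0.28 -0.11]
tot tool d cm [ 0.6   0.16 -0.04] rot [-0.003  0.001  0.006]
[ 0.3   0.08 -0.02] [-0.001  0.     0.003]
[ 0.3   0.08 -0.02] [-0.001  0.     0.003]
t 12.85 p [541.4  50.7  74.8] tgt [455.3  40.6  69.5] F [-6.4 -1.1  7. ] w 13.3 q [ 0.06  0.48  2.09  0.06  0.28 -0.11]
tot tool d cm [-2.01 -8.45 -0.01] rot [-0.003  0.001  0.006]
[-0.07 -0.28 -0.  ] [-0.  0.  0.]
[-0.07 -0.28 -0.  ] [-0.  0.  0.]
```

Emit:
apply_moves(increments=[{"gripper": 5,"delta_pos": [-0.06,-0.19,0],"dr": [0,0,0]},{"gripper": 5,"delta_pos": [-0.12,-0.38,0],"dr": [0,0,0]},{"gripper": 5,"delta_pos": [-0.15,-0.48,0],"dr": [0,0,0]},{"gripper": 5,"delta_pos": [-0.15,-0.48,0],"dr": [0,0,0]},{"gripper": 5,"delta_pos": [-0.15,-0.48,0],"dr": [0,0,0]}])

```text
t: 13.27
ee_pos: [522.8, 48.5, 74.9]
orientation: [1.263, 1.053, -0.898]
ft_force: [6.0, 1.1, -9.5]
width: 13.4
```

Emit:
apply_moves(increments=[{"gripper": 5,"delta_pos": [-0.15,-0.48,0],"dr": [0,0,0]},{"gripper": 5,"delta_pos": [-0.15,-0.48,0],"dr": [0,0,0]},{"gripper": 5,"delta_pos": [-0.15,-0.48,0],"dr": [0,0,0]},{"gripper": 5,"delta_pos": [-0.15,-0.48,0],"dr": [0,0,0]},{"gripper": 5,"delta_pos": [-0.15,-0.48,0],"dr": [0,0,0]}])

```text
t: 13.68
ee_pos: [497.8, 45.4, 74.9]
orientation: [1.263, 1.053, -0.898]
ft_force: [7.5, 0.3, -13.2]
width: 13.5
```

Run:
```python
from h import *
plan(ori(.3,ex),np.array([541.4,50.7,74.8])-ori(.3,ex)[:,0]*11-90*ex,30)
```

```text
t 13.68 p [497.8  45.4  74.9] tgt [452.1  39.8  74.8] F [  7.5   0.3 -13.2] w 13.5 q [ 0.06  0.44  2.19  0.08  0.22 -0.14]
tot tool d cm [-1.34 -4.41  0.02] rot [-0.003  0.001  0.002]
[-0.04 -0.15  0.  ] [-0.  0.  0.]
[-0.04 -0.15  0.  ] [-0.  0.  0.]
```

Emit:
apply_moves(increments=[{"gripper": 5,"delta_pos": [-0.08,-0.48,0],"dr": [0,0,-0.012]},{"gripper": 5,"delta_pos": [-0.08,-0.48,0],"dr": [0,0,-0.012]},{"gripper": 5,"delta_pos": [-0.1,-0.48,0],"dr": [0,0,-0.012]},{"gripper": 5,"delta_pos": [-0.1,-0.48,0],"dr": [0,0,-0.012]},{"gripper": 5,"delta_pos": [-0.1,-0.48,0],"dr": [0,0,-0.012]}])

```text
t: 14.1
ee_pos: [477.1, 42.9, 74.8]
orientation: [1.239, 1.09, -0.938]
ft_force: [8.9, 2.0, 0.3]
width: 13.1
```

Run:
```python
from h import *
plan(ori(.24,ex),np.array([541.4,50.7,74.8])-ori(.24,ex)[:,0]*11-90*ex,30)
```

```text
t 14.1 p [477.1  42.9  74.8] tgt [452.1  39.8  74.8] F [8.9 2.  0.3] w 13.1 q [ 0.06  0.42  2.2   0.05  0.28 -0.11]
tot tool d cm [-0.61 -2.45  0.01] rot [-0.003  0.001 -0.005]
[-0.02 -0.08  0.  ] [-0.  0. -0.]
[-0.02 -0.08 -0.  ] [-0.  0. -0.]
```

Emit:
apply_moves(increments=[{"gripper": 5,"delta_pos": [-0.1,-0.42,0],"dr": [0,0,0]},{"gripper": 5,"delta_pos": [-0.1,-0.42,0],"dr": [0,0,0]},{"gripper": 5,"delta_pos": [-0.1,-0.4,0],"dr": [0,0,0]},{"gripper": 5,"delta_pos": [-0.1,-0.4,0],"dr": [0,0,0]},{"gripper": 5,"delta_pos": [-0.07,-0.3,0],"dr": [0,0,0]}])

```text
t: 14.52
ee_pos: [457.5, 40.5, 74.9]
orientation: [1.24, 1.09, -0.937]
ft_force: [10.2, 2.4, -0.9]
width: 13.6
```

Run:
```python
from h import *
plan(ori(.24,ex),np.array([541.4,50.7,74.8])-ori(.24,ex)[:,0]*11-90*ex,30)
d=grab('wrist','w5');a=grab('scene','s5');t=grab('top','t5')
LM=np.array([491.5,58,38.])
for n,x in(('w',d),('s',a),('t',t)): print(n,proj(x,[LM,LM+67*ey,LM-67*ey]).round(1).tolist())
cv2.imwrite('pics/v5.png',np.hstack([cv2.resize(a['img'][170:270,190:290],(384,384),interpolation=cv2.INTER_CUBIC),cv2.resize(t['img'][160:240,200:280],(384,384),interpolation=cv2.INTER_CUBIC)])[:,:,::-1])
```

```text
t 14.52 p [457.5  40.5  74.9] tgt [452.1  39.8  74.8] F [10.2  2.4 -0.9] w 13.6 q [ 0.05  0.4   2.24  0.06  0.25 -0.12]
tot tool d cm [-0.13 -0.53  0.  ] rot [-0.003  0.002 -0.006]
[-0.   -0.02  0.  ] [-0.  0. -0.]
[-0.   -0.02  0.  ] [-0.  0. -0.]
w [[293.6, 198.2], [296.5, 101.2], [291.0, 280.2]]
s [[257.6, 231.0], [248.1, 242.4], [266.4, 220.4]]
t [[243.2, 219.8], [223.2, 221.8], [263.2, 217.8]]
```

View pics/w5.png

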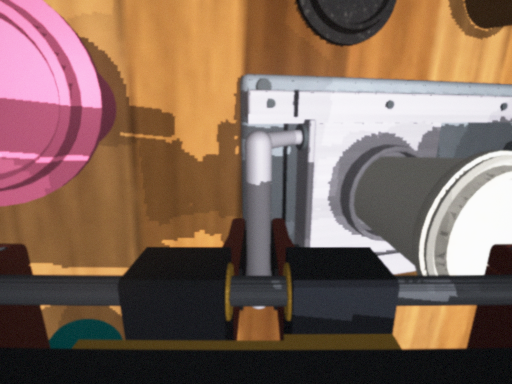

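View pics/v5.png

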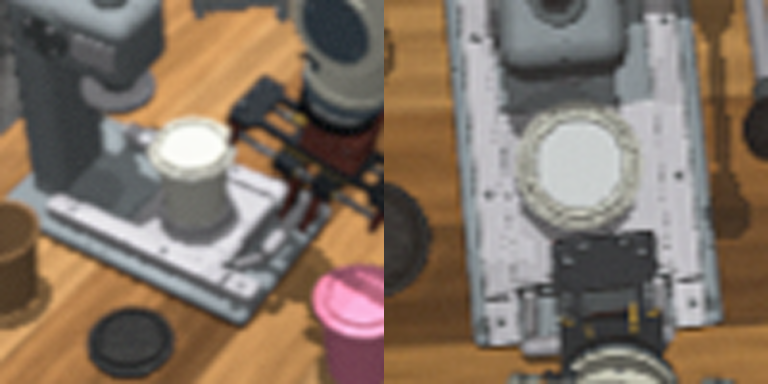

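Wrist view: the line on the left runner is at about (296,103), and the drawer's front plate is just behind it at about x=305. About 5 mm is left to pull. The cup and lid are upright in the seat.

Emit:
apply_moves(increments=[{"gripper": 5,"delta_pos": [-0.05,-0.2,0],"dr": [0,0,0]},{"gripper": 5,"delta_pos": [-0.04,-0.15,0],"dr": [0,0,0]},{"gripper": 5,"delta_pos": [-0.02,-0.1,0],"dr": [0,0,0]},{"gripper": 5,"delta_pos": [0,0,0],"dr": [0,0,0]},{"gripper": 5,"delta_pos": [0,0,0],"dr": [0,0,0]}])

```text
t: 15.08
ee_pos: [453.0, 39.9, 74.9]
orientation: [1.239, 1.09, -0.938]
ft_force: [8.7, 2.0, 1.0]
width: 13.3
```

Run:
```python
from h import *
plan(ori(.24,ex),np.array([541.4,50.7,74.8])-ori(.24,ex)[:,0]*11-90*ex,30)
d=grab('wrist','w6')
cv2.imwrite('pics/v6.png',cv2.resize(d['img'][70:190,225:345,::-1],None,fx=5,fy=5,interpolation=cv2.INTER_CUBIC))
# depth profile along the row across bar/plate
for v in (150,170,190):
    print(v,[(u,)+tuple(pt(d,u,v).round(0)) for u in range(276,330,4)])
```

```text
t 15.08 p [453.   39.9  74.9] tgt [452.1  39.8  74.8] F [8.7 2.  1. ] w 13.3 q [ 0.05  0.4   2.25  0.06  0.25 -0.12]
tot tool d cm [-0.02 -0.09  0.  ] rot [-0.003  0.002 -0.006]
[-0. -0.  0.] [-0.  0. -0.]
[-0. -0.  0.] [-0.  0. -0.]
150 [(276, np.float64(408.0), np.float64(106.0), np.float64(224.0)), (280, np.float64(479.0), np.float64(89.0), np.float64(18.0)), (284, np.float64(482.0), np.float64(90.0), np.float64(19.0)), (288, np.float64(485.0), np.float64(90.0), np.float64(18.0)), (292, np.float64(488.0), np.float64(90.0), np.float64(19.0)), (296, np.float64(491.0), np.float64(91.0), np.float64(18.0)), (300, np.float64(488.0), np.float64(92.0), np.float64(33.0)), (304, np.float64(488.0), np.float64(93.0), np.float64(41.0)), (308, np.float64(488.0), np.float64(94.0), np.float64(48.0)), (312, np.float64(490.0), np.float64(94.0), np.float64(49.0)), (316, np.float64(501.0), np.float64(93.0), np.float64(32.0)), (320, np.float64(504.0), np.float64(93.0), np.float64(32.0)), (324, np.float64(508.0), np.float64(94.0), np.float64(32.0)), (328, np.float64(511.0), np.float64(94.0), np.float64
[... 1054 characters left out ...]
np.float64(19.0)), (288, np.float64(490.0), np.float64(59.0), np.float64(18.0)), (292, np.float64(493.0), np.float64(59.0), np.float64(18.0)), (296, np.float64(492.0), np.float64(61.0), np.float64(28.0)), (300, np.float64(492.0), np.float64(63.0), np.float64(36.0)), (304, np.float64(492.0), np.float64(65.0), np.float64(43.0)), (308, np.float64(492.0), np.float64(66.0), np.float64(48.0)), (312, np.float64(495.0), np.float64(67.0), np.float64(49.0)), (316, np.float64(507.0), np.float64(63.0), np.float64(32.0)), (320, np.float64(510.0), np.float64(64.0), np.float64(33.0)), (324, np.float64(513.0), np.float64(64.0), np.float64(33.0)), (328, np.float64(517.0), np.float64(64.0), np.float64(32.0))]
```

View pics/v6.png

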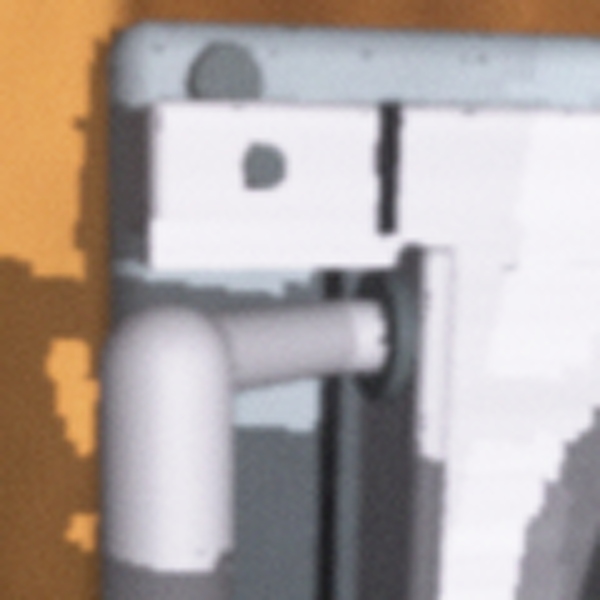

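Run:
```python
from h import *
d=load('w6')
f=lambda x,y:(225+x/5-.4,70+y/5-.4)
for n,x,y,h in[('line hi',391,110,38),('line lo',387,225,38),('base line',329,450,18),('base line2',327,580,18)]:
    p=ptz(d,*f(x,y),h);print(n,p.round(1),(p@ex).round(1))
for v in range(146,205,8):
    F=[pt(d,u,v) for u in range(296,312)];F=[p for p in F if 33<p[2]<45];print(v,np.median([p@ex for p in F]).round(1))
for n,p in(('runner z',pt(d,*f(300,190))),):print(n,p.round(1))
```

```text
line hi [482.4 130.6  38. ] 494.6
line lo [484.1 116.   38. ] 494.6
base line [488.1  82.8  18. ] 494.6
base line2 [490.9  62.4  18. ] 494.8
146 493.1
154 496.1
162 496.0
170 496.0
178 496.1
186 495.8
194 496.0
202 495.9
runner z [471.3 118.9  37.7]
```

The front face is 1.3 mm short of the middle of the line, so I'll pull a little more.

Emit:
apply_moves(increments=[{"gripper": 5,"delta_pos": [-0.03,-0.12,0],"dr": [0,0,0]},{"gripper": 5,"delta_pos": [0,0,0],"dr": [0,0,0]},{"gripper": 5,"delta_pos": [0,0,0],"dr": [0,0,0]},{"gripper": 5,"delta_pos": [0,0,0],"dr": [0,0,0]},{"gripper": 5,"delta_pos": [0,0,0],"dr": [0,0,0]}])

```text
t: 15.55
ee_pos: [451.8, 39.8, 74.9]
orientation: [1.24, 1.09, -0.937]
ft_force: [8.1, 1.5, 0.5]
width: 13.3
```

Run:
```python
from h import *
d=grab('wrist','w7');t=grab('top','t7')
for v in range(154,205,16):
    F=[pt(d,u,v) for u in range(292,316)];F=[p for p in F if 33<p[2]<45];print(v,np.median([p@ex for p in F]).round(1))
# line: darkest col on runner row
for v in (98,106): 
    r=d['img'][v].mean(1); u0=290+np.argmin(r[290:320]); w=np.clip(150-r[u0-3:u0+4],0,None);u=(w*np.arange(u0-3,u0+4)).sum()/w.sum(); print('line',u,(ptz(d,u,v,38)@ex).round(1))
# lid top height and centre
ys,xs=np.mgrid[160:235,205:275];P=np.array([pt(t,u,v) for u,v in zip(xs.ravel(),ys.ravel())])
c=(HANDLE+135.4*ex-90*ex);q=P[np.hypot(P[:,0]-c[0],P[:,1]-c[1])<55];L=q[(q[:,2]>110)&(q[:,2]<150)&(np.hypot(q[:,0]-c[0],q[:,1]-c[1])<30)]
print('lid z',np.median(L[:,2]).round(1),L[:,2].std().round(2),'n',len(L))
A=np.c_[L[:,:2]-L[:,:2].mean(0),np.ones(len(L))];print('plane',np.linalg.lstsq(A,L[:,2],rcond=None)[0].round(3))
o=ctrl.get_obs();print(o['t'],o['ee_pos'].round(1),o['ft_force'].round(1),o['width'])
```

```text
154 495.0
170 495.0
186 494.9
202 495.0
line 304.0290010741139 494.4
line 303.9336419753086 494.6
lid z 122.4 3.09 n 240
plane [3.10000e-02 6.00000e-03 1.22828e+02]
15.65 [451.8  39.8  74.9] [8.5 2.3 0.7] 13.496956328224536
```

Run:
```python
from h import *
t=load('t7');ys,xs=np.mgrid[160:235,205:275];P=np.array([pt(t,u,v) for u,v in zip(xs.ravel(),ys.ravel())])
c=HANDLE+45.4*ex;q=P[(np.hypot(P[:,0]-c[0],P[:,1]-c[1])<46)&(P[:,2]>110)&(P[:,2]<150)]
print(np.percentile(q[:,2],[50,75,90,95,99]).round(1))
t=load('t0');P=pt(t,281,186);print(P)
b=ctrl.close_job();print(b)
```

```text
[122.8 125.1 127.2 128.4 130.5]
[569.62487641 -48.29695306 340.12754612]
the job is handed in; nothing more can be done
None
```

The lid is pressed home, the lever is back up at rest, and I handed the job in with the gripper still holding the drawer out at the line.

- **Lever down:** I gripped the knob and pulled it to its bottom stop, at about 0.97 rad. The force jumped to about 24 N there, which showed it had reached the stop.
- **Lever up:** I eased it up over about 3.5 s, holding the knob the whole way, and let go only once it was at the upper stop. I slightly overshot into that stop, which briefly put 38 N on the gripped knob, close to the 40 N limit. The knob's top then measured z 340 mm, the same as at the start.
- **Drawer:** The handle is still gripped, with about 8.5 N of spring pull on the arm. The last wrist-camera measurement puts the drawer front within about 0.5 mm of the line.
- **Lid:** The top of its rim measures about 128 mm, which matches fully home (136 mm when loose). The middle of the lid reads 122–123 mm. I take that as the recess plus depth noise, and I did not check it separately.
- **Cup and bystanders:** The cup looked upright in its seat in the picture taken about 5 mm before the line. I did not inspect the bystanders or the pink and turquoise look-alikes one by one at the end, but I felt no unexpected contact.

The clock stood at 15.65 s of the 51 s allowed when I handed in.

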